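# Weigh two white bottles against each other and stow the fuller one

## Robot

A 6-joint arm with a two-finger parallel gripper is mounted at the origin on a cart in front of the work surface, level with it; the furniture and walls round the work are solid. World frame = base frame: x ahead of the robot, y to its left, z up, the work surface at z = 0. Lengths are in m, angles in rad, forces in N, time in s.
With the tool pointing down it reaches from about 0.375 to 0.975 m from the base axis. Payload 3.8 kg.
Tool frame: the origin (TCP) lies on the centre line of the jaws, within the pads' length; the fingertips stand 17 mm ahead of it and the grasp point (between the pads) lies 2 mm behind it (bot.tip_extent is the distance from the TCP to the fingertips, in m); z points along the fingers, y is the line along which they close (so a half turn about z gives the same grasp; the last joint's range is limited). The gripper opens to 85 mm and grips with 20 to 120 N. Pads are 22 mm wide; open, the fingers measure 114 mm over their backs; the gripper's body (76 mm by 85 mm) begins 54 mm behind the grasp point. The pads swing forward as they close: fully open they stand 13 mm farther back than shut.
Start: joints at [-1.192, 0.264, 1.604, -0, 1.274, -0.037], TCP at [0.273, -0.617, 0.227] pointing down, gripper open.
Joint ranges: [-2.63, 2.63], [-0.94, 2.18], [0.31, 2.57], [-1.31, 4.45], [0, 2.66], [-2.55, 2.55]. Speed limits (rad/s): [2.57, 2.57, 3.14, 3.14, 3.14, 3.14].

## Interface

Orientations are given as a rotation vector (axis times angle).
In Python, from workcell import readout, read_camera, finish_job, bot gives the robot as it stands.
- The arm moves only by the tool jog_arm, never from a script. Its argument "deltas" is one flat list of numbers, 7 for each row, row after row: the shift along the tool's x, y, z in m, then the turn, a rotation vector about the tool's x, y, z in degrees, then the gripper command: -1 is shut, 1 is fully open, values between are in proportion. A call has 1 to 8 rows; each row is the pose to reach, as a shift and turn from the pose commanded when the call began, along the tool's axes at that moment; what a row does not reach only later rows make up. A row lasts 1/10 s, in which the tool goes at most 50 mm and 8.59 degrees, less where a joint would pass 70% of its speed; a pose out of reach is approached as far as the arm can. A call with a gripper value outside its range is refused whole. The fingers move at their own pace and stop on an object; "squeeze" is the grip in N (left out, the last holds). Time passes only in rows, so rows that repeat a pose let the fingers close. It gives the time, the measured TCP pose, the force, the opening and the grip force at its end, in the units of the state.
- readout.read_state(): the state, without advancing time (a new reading comes with each control period).
- read_camera(name): name is "scene" or "top" or "wrist"; returns a dict with "color" (420x560x3 uint8, blue, green, red), "fx", "fy", "cx", "cy" (pixels), "origin" and "attitude" of the camera in the world. Camera axes: x right, y down, z forward; pixel columns grow to the right and rows downward; lengths in m; the calibration is good to about 2 mm. A picture is of the moment at which its call begins. There is no depth.
- finish_job(): hands the job in; it is judged then, once.
The state is a dict: "time": time; "q": joint angles; "joint_vel": joint speeds; "joint_torque": joint torques, N m; "tool_pos": TCP position; "tcp_rot": TCP orientation; "wrist_force": force on the tool from outside, world axes, zero at the start; "torque": the same for the moment, N m; "width": opening from 0.0 (shut) to 1.0 (fully open); "grip_force": force on a finger pad.
Only numpy, scipy, OpenCV 4.12 (cv2) and the standard library are available. Lean on these libraries where they do the work, as an engineer would, in place of code of your own. Each camera call takes 0.05 s, during which the arm holds its last target. There are 200 camera calls.

## Task

Two white bottles look the same, but one is fuller. Stand one in each pan of the little balance, let go and let it tip by itself, then take the bottle on the side that drops and seat it fully down in the round pocket of the blue block in the grey tray, feeling for the pocket gently because the block may stand anywhere along the tray. Leave the lighter bottle standing in its pan, set the bottles down gently, and do not disturb the cups and the label roll.

Things in the scene. Friction and masses are not known exactly. Their poses are not given: they have to be found in the camera images.
- bottle_1: Closed opaque white plastic bottle with screw cap, the twin of bottle_2. Round body 47 mm across up to 70 mm height, narrowing above to a 27 mm cap, 110 mm high in all. Origin at the centre of its underside, z up. Mass 0.1 to 0.25 kg; one of the two is heavier by 0.04 kg or more, which one is not told and neither looks nor place show it.
- bottle_2: Closed opaque white plastic bottle with screw cap, the twin of bottle_1. Round body 47 mm across up to 70 mm height, narrowing above to a 27 mm cap, 110 mm high in all. Origin at the centre of its underside, z up. Mass 0.1 to 0.25 kg; one of the two is heavier by 0.04 kg or more, which one is not told and neither looks nor place show it.
- balance: Pivot balance fixed to the desk: grey base 100 x 170 x 12 mm, a column in the middle, an aluminium beam along its y axis. Origin at the centre of the underside of the base. A steel pan on each beam end, 110 mm from the pivot (left at +y, right at -y), always stays level. Inside a pan the floor is about 60 mm across and the rim stands 10 mm above it.
- beam (a joint): Tilt of the balance beam, rad, -0.12 to 0.12 (its stops), 0 level. Positive: right pan down, left pan up; negative: left pan down. The pans move 13 mm up or down from level. Light friction and a damper: the empty beam stays where it lies; a single bottle, or the heavier of two, sinks to the stop in 0.5 to 2 s.
- left_pan (a point): Centre of the floor inside the left pan (at +y of the balance), on which a bottle stands; moves up and down with the pan, 74 mm above the desk when the beam is level.
- right_pan (a point): Centre of the floor inside the right pan (at -y of the balance), on which a bottle stands; moves up and down with the pan, 74 mm above the desk when the beam is level.
- tray: Grey plastic tray fixed to the desk, 94 x 170 mm (its x and y), rim 18 mm high, floor 4 mm thick. Origin at the centre of its underside. In it lies a blue block, 84 x 120 mm (x and y), top 28 mm above the desk.
- tray_floor (a point): Middle of the tray's floor, 4 mm above the desk. The blue block has one round pocket in its middle, 51.5 mm across with a 2 mm chamfered mouth, down through to this floor (24 mm deep). The block fits the tray across x, but its pocket stands 7 to 20 mm off this point along the tray's y axis, towards either end; where is not reported. A bottle does not push it along.
- red_cup: Bystander: specimen cup with a red lid, 63 mm across, 65 mm high. Origin at the centre of its underside.
- roll: Bystander: white roll of labels, 64 mm across, 51 mm high. Origin at the centre of its underside.
- orange_cup: Bystander: specimen cup with an orange lid, 58 mm across, 53 mm high. Origin at the centre of its underside.
Things that resemble listed ones, but are neither listed nor needed, are in the scene too. Leave any purple look-alike of the bottle_2 alone.

How it is judged:
By the outcome, as a careful person would: the job done as asked, in the order asked, and still so for the second after the job is handed in, with the robot touching nothing.
It also fails if it takes over 72 s, if anything falls off the work surface, if the arm or the gripper's body presses on something with over 40 N, if the wrist force passes 120 N, or if a joint passes its speed limit or range.

## Working session

There is one attempt and no reset: what is moved stays moved. The work goes in short steps, Python scripts to look and compute and a tool call to move; the robot and the scene stay as the last step left them, time stands still between calls to the robot, and variables do not carry over. Pictures are saved under pics/ and viewed, at most 10 in all, crops included, and the job is handed in when it is done.

Besides the shell and the picture viewer there is one more tool, called after "Request:" in YAML: its name, and indented under it one key for each argument. jog_arm: Moves the arm, as the interface text tells. Its arguments: {"type":"object","properties":{"deltas":{"type":"array"},"squeeze":{"type":"number"}},"required":["deltas"]}

```bash
ls; mkdir -p pics
python3 - <<'E'
from workcell import readout, read_camera, bot
import cv2, numpy as np
for n in ("scene","top"):
    c=read_camera(n); cv2.imwrite(f"pics/{n}0.png",c["color"])
    print(n,c["fx"],c["fy"],c["cx"],c["cy"],np.round(c["origin"],4),np.round(c["attitude"],4))
print(readout.read_state())
E
```

```text
pics
scene 457.42475646183914 457.42475646183914 277.99918004156643 208.080222502424 [-0.4605  0.6884  1.1838] [-1.1609  2.3012 -1.0266]
top 420.7712441323623 420.7712441323623 279.5506332446621 212.19584351469445 [ 0.3094 -0.0598  1.297 ] [-2.0921  2.1461 -0.2139]
{'time': 0.1, 'q': array([-1.19191155e+00,  2.64678634e-01,  1.60528504e+00,  1.95957385e-05,
        1.27371726e+00, -3.69127021e-02]), 'joint_vel': array([-0.00076873, -0.00049258, -0.00219848,  0.00107153, -0.00043915,
       -0.00046346]), 'joint_torque': array([ 5.03392221e-04, -5.16706502e+01, -3.68589342e+01, -9.32055627e-05,
        6.28494963e-03, -7.96155291e-06]), 'tool_pos': array([ 0.27238404, -0.61683934,  0.22606029]), 'tcp_rot': array([-3.07192925e+00, -6.48004124e-01,  5.28808791e-04]), 'wrist_force': array([ 0.72296581, -0.54409975, -0.31886518]), 'torque': array([-0.02294837, -0.04382041,  0.0279586 ]), 'grip_force': 0.0, 'width': 0.9983180830332881}
```

View pics/top0.png

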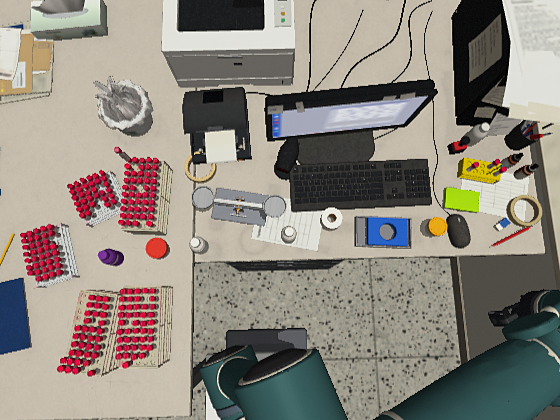

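View pics/scene0.png

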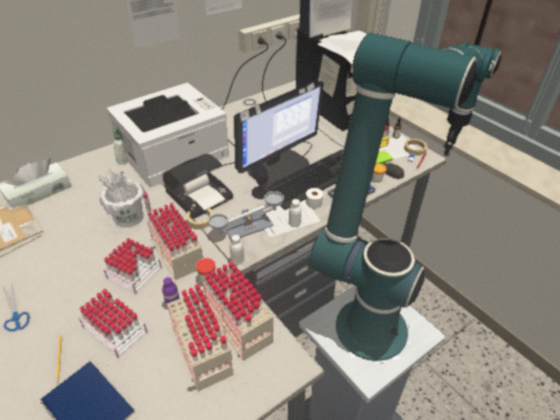

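Top view: bottles near (198,245) and (290,235), balance pans at (203,198) and (274,207), tray with the blue block at (383,231), roll (331,218), orange cup (437,227), red cup (157,247). The scene view agrees with this. I'll zoom in and cast rays.

```bash
cat > h.py <<'E'
import numpy as np, cv2
from scipy.spatial.transform import Rotation as R
from workcell import readout, read_camera
def ray(c,px):
    u=np.asarray(px,float); d=np.array([(u[0]-c["cx"])/c["fx"],(u[1]-c["cy"])/c["fy"],1.])
    a=np.asarray(c["attitude"]); M=R.from_rotvec(a).as_matrix() if a.shape==(3,) else a
    return np.asarray(c["origin"]),M@d
def hit(c,px,z):
    o,d=ray(c,px); return o+d*(z-o[2])/d[2]
def proj(c,p):
    M=R.from_rotvec(c["attitude"]).as_matrix(); q=M.T@(np.asarray(p)-c["origin"])
    return np.array([c["cx"]+c["fx"]*q[0]/q[2],c["cy"]+c["fy"]*q[1]/q[2]])
def blobs(mask,mn=20):
    n,l,s,ce=cv2.connectedComponentsWithStats(mask.astype(np.uint8))
    return [(tuple(s[i]),ce[i].round(1)) for i in range(1,n) if s[i][4]>=mn]
E
python3 - <<'E'
from h import *
c=read_camera("top"); im=c["color"]
for n,p,z in [("b1",(198,242),.11),("b2",(290,232),.11),("Lpan",(203,198),.08),("Rpan",(274,207),.08),("roll",(331,218),.051),("org",(437,227),.053),("red",(157,247),.065),("tray",(383,231),.028)]:
    print(n,hit(c,p,z).round(3))
hsv=cv2.cvtColor(im,cv2.COLOR_BGR2HSV)
b=cv2.inRange(hsv,(100,150,80),(125,255,255)); b[:, :350]=0; b[:,420:]=0; b[:200]=0
cs,_=cv2.findContours(b,cv2.RETR_EXTERNAL,cv2.CHAIN_APPROX_NONE); k=max(cs,key=cv2.contourArea)
box=cv2.boxPoints(cv2.minAreaRect(k)); print("blue corners",[hit(c,p,.028)[:2].round(4) for p in box])
cv2.imwrite("pics/crop1.png",cv2.resize(im[178:268,170:310],None,fx=5.5,fy=5.5,interpolation=cv2.INTER_CUBIC))
cv2.imwrite("pics/crop2.png",cv2.resize(im[195:265,310:450],None,fx=5.5,fy=5.5,interpolation=cv2.INTER_CUBIC))
E
```

```text
b1 [0.466 0.166 0.11 ]
b2 [ 0.488 -0.096  0.11 ]
Lpan [0.602 0.159 0.08 ]
Rpan [ 0.569 -0.052  0.08 ]
roll [ 0.537 -0.222  0.051]
org [ 0.501 -0.538  0.053]
red [0.461 0.295 0.065]
tray [ 0.497 -0.382  0.028]
blue corners [array([ 0.4584, -0.3299]), array([ 0.5419, -0.3389]), array([ 0.5336, -0.4616]), array([ 0.4502, -0.451 ])]
```

View pics/crop1.png

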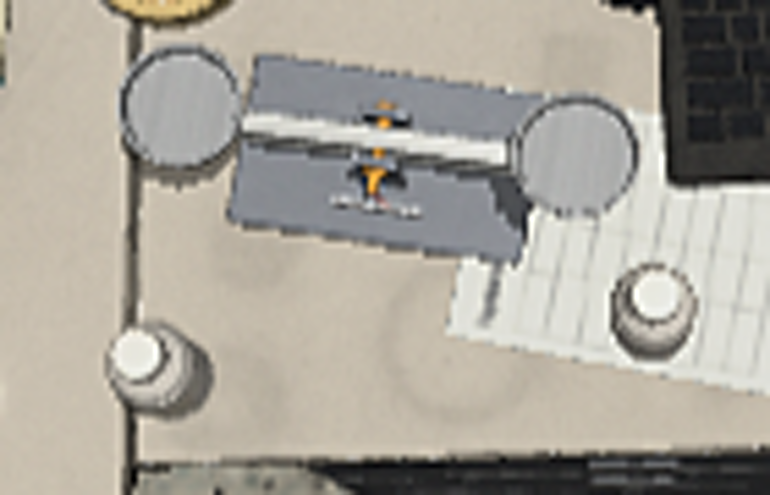

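View pics/crop2.png

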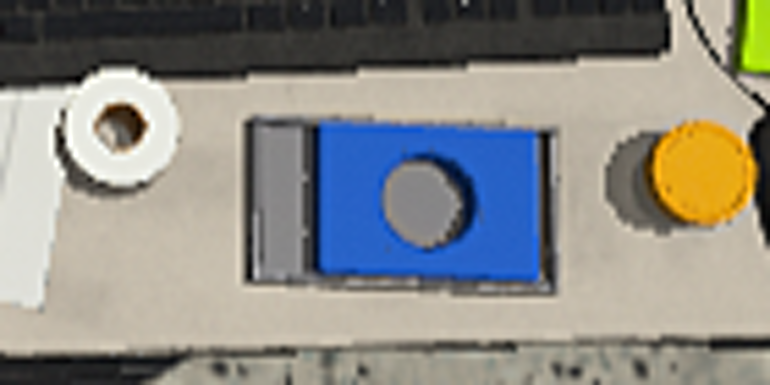

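The zooms show the caps at about (195,243) and (289.5,232), and the pan rims at (202.7,197.6) and (275,206). The block lies toward the -y end of its tray, with the pocket in its middle. I'll refine these numbers, get the wrist camera mount and work out the first move.

```bash
cat >> h.py <<'E'
def goto(p,yaw=0.0,s=None):
    "shift/turn in tool axes from the present pose to p, tool down, tool x at world yaw"
    s=s or readout.read_state(); T=R.from_rotvec(s["tcp_rot"])
    G=R.from_matrix(np.array([[np.cos(yaw),np.sin(yaw),0],[np.sin(yaw),-np.cos(yaw),0],[0,0,-1]]).T.T)
    return T.inv().apply(np.asarray(p)-s["tool_pos"]).round(4), (T.inv()*G).as_rotvec(degrees=True).round(2)
E
python3 - <<'E'
from h import *
s=readout.read_state(); T=R.from_rotvec(s["tcp_rot"])
c=read_camera("wrist"); print(c["fx"],c["cx"],c["cy"],"mount",T.inv().apply(c["origin"]-s["tool_pos"]).round(4)); print((T.inv()*R.from_rotvec(c["attitude"])).as_matrix().round(3))
t=read_camera("top")
L=(202.7,197.6);Rr=(274.9,206.2)
for zl,zr in((.084,.084),(.071,.097),(.097,.071)):
    a,b=hit(t,L,zl),hit(t,Rr,zr); print(zl,a.round(4),b.round(4),np.linalg.norm((a-b)[:2]).round(4),"ctr",((a+b)/2).round(4))
for p in((194.9,242.7),(289.5,231.6)): print("cap",hit(t,p,.11).round(4))
print(goto((.45,-.03,.33)))
E
```

```text
376.80165483811163 280.85676819979045 210.49830466579712 mount [ 0.074  -0.0005 -0.1471]
[[ 0.001 -0.958 -0.288]
 [ 1.     0.002 -0.001]
 [ 0.001 -0.288  0.958]]
0.084 [0.6018 0.1588 0.084 ] [ 0.5703 -0.0542  0.084 ] 0.2153 ctr [0.5861 0.0523 0.084 ]
0.071 [0.6049 0.1611 0.071 ] [ 0.5675 -0.0543  0.097 ] 0.2186 ctr [0.5862 0.0534 0.084 ]
0.097 [0.5986 0.1564 0.097 ] [ 0.5731 -0.0542  0.071 ] 0.2121 ctr [0.5859 0.0511 0.084 ]
cap [0.4647 0.1748 0.11  ]
cap [ 0.4897 -0.0942  0.11  ]
(array([ 0.3995, -0.4656, -0.1028]), array([-6.000e-02,  1.000e-02,  2.382e+01]))
```

Request:
jog_arm:
  deltas: [0.034,-0.036,-0.02,0,0,3,1,0.068,-0.072,-0.04,0,0,6,1,0.102,-0.108,-0.06,0,0,9,1,0.136,-0.144,-0.08,0,0,12,1,0.17,-0.18,-0.103,0,0,15,1,0.204,-0.216,-0.103,0,0,18,1,0.238,-0.252,-0.103,0,0,21,1,0.272,-0.288,-0.103,0,0,23.8,1]

```text
time: 1.05
tool_pos: [0.4004, -0.257, 0.331]
tcp_rot: [3.141, -0.004, 0.003]
wrist_force: [1.2, 0.2, 0.1]
width: 0.997
grip_force: 0.0
```

```bash
python3 -c "
from h import *
s=readout.read_state(); print(s['time'],s['tool_pos'],goto((.5,.02,.33)))"
```

```text
1.05 [ 0.40035919 -0.25704199  0.33101292] (array([ 0.099 , -0.2773,  0.0009]), array([ 0.06, -0.09, -0.13]))
```

Request:
jog_arm:
  deltas: [0.015,-0.045,0,0,0,0,1,0.03,-0.09,0,0,0,0,1,0.05,-0.135,0,0,0,0,1,0.065,-0.18,0,0,0,0,1,0.08,-0.22,0,0,0,0,1,0.09,-0.25,0,0,0,0,1,0.095,-0.263,0,0,0,0,1,0.095,-0.263,0,0,0,0,1]

```text
time: 1.85
tool_pos: [0.4951, 0.0056, 0.33]
tcp_rot: [-3.142, -0.005, 0.001]
wrist_force: [0.4, -0.7, 0.8]
width: 0.999
grip_force: 0.0
```

Run:
```python
from h import *
s=readout.read_state(); print(s['tool_pos'],s['tcp_rot'])
c=read_camera("wrist"); cv2.imwrite("pics/w1.png",c["color"]); np.save("w1.npy",{k:v for k,v in c.items()},allow_pickle=True)
for n,p in [("b1",(.4647,.1748,.11)),("b2",(.4897,-.0942,.11)),("L",(.605,.161,.071)),("R",(.5675,-.0543,.097))]: print(n,proj(c,p).round(1))
```

```text
[0.49505633 0.00561165 0.32997928] [-3.14158374e+00 -5.26723226e-03  6.28330440e-04]
b1 [114.6 203.5]
b2 [382.3 180.5]
L [127.6  58.5]
R [344.3  98.5]
```

View pics/w1.png

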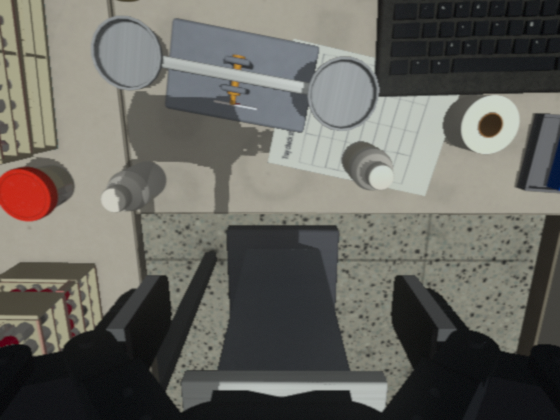

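The wrist view shows the caps at about (112,199) and (381,177), and the pans at about (128,53) and (343,92). I'll triangulate these against the top view.

```bash
cat >> h.py <<'E'
def tri(obs):
    A=np.zeros((3,3));b=np.zeros(3)
    for c,p in obs:
        o,d=ray(c,p);d=d/np.linalg.norm(d);P=np.eye(3)-np.outer(d,d);A+=P;b+=P@o
    x=np.linalg.solve(A,b); return x, [np.linalg.norm((np.eye(3)-np.outer(d/np.linalg.norm(d),d/np.linalg.norm(d)))@(x-o)) for o,d in (ray(c,p) for c,p in obs)]
E
python3 - <<'E'
from h import *
w=np.load("w1.npy",allow_pickle=True).item(); t=read_camera("top")
g=cv2.cvtColor(w["color"],cv2.COLOR_BGR2GRAY)
for x0,y0 in((112,199),(381,177)):
    m=np.zeros_like(g);m[y0-18:y0+18,x0-18:x0+18]=255
    print("wcap",blobs((g>200)&(m>0),60))
gt=cv2.cvtColor(t["color"],cv2.COLOR_BGR2GRAY)
for x0,y0 in((195,243),(289,232)):
    m=np.zeros_like(gt);m[y0-9:y0+9,x0-9:x0+9]=255
    print("tcap",blobs((gt>225)&(m>0),20))
for im,r,cs in((w["color"],(31,38),((128,53),(343,92))),(t["color"],(9,13),((203,198),(275,206)))):
    k=4; big=cv2.GaussianBlur(cv2.resize(cv2.cvtColor(im,cv2.COLOR_BGR2GRAY),None,fx=k,fy=k,interpolation=cv2.INTER_CUBIC),(7,7),0)
    for x,y in cs:
        h=r[1]+8; xa,ya=max(0,(x-h)*k),max(0,(y-h)*k)
        C=cv2.HoughCircles(big[ya:(y+h)*k,xa:(x+h)*k],cv2.HOUGH_GRADIENT,1,4,param1=120,param2=15,minRadius=r[0]*k,maxRadius=r[1]*k)
        print("pan",[((c[0]+xa)/k-.375,(c[1]+ya)/k-.375,c[2]/k) for c in C[0][:3]])
E
```

```text
wcap [((np.int32(103), np.int32(190), np.int32(14), np.int32(21), np.int32(191)), array([109.7, 200.3]))]
wcap [((np.int32(371), np.int32(167), np.int32(22), np.int32(21), np.int32(376)), array([381.4, 176.9]))]
tcap []
tcap [((np.int32(280), np.int32(223), np.int32(3), np.int32(18), np.int32(31)), array([280.5, 229.9])), ((np.int32(285), np.int32(223), np.int32(9), np.int32(13), np.int32(68)), array([289.3, 229.9])), ((np.int32(294), np.int32(223), np.int32(4), np.int32(18), np.int32(37)), array([296.1, 229.8]))]Traceback (most recent call last):
  File "<stdin>", line 16, in <module>
TypeError: 'NoneType' object is not subscriptable
```

Run:
```python
from h import *
w=np.load("w1.npy",allow_pickle=True).item(); t=read_camera("top")
for n,pw,pt,z in (("b1",(112.8,200),(194.5,242.3),.11),("b2",(381.4,176.9),(289.1,231.2),.11),("L",(128,53),(202.3,197.2),.08),("R",(343,92.5),(274.5,205.8),.08)):
    x,e=tri([(w,pw),(t,pt)]); print(n,x.round(4),np.round(e,4),"wrist@z",hit(w,pw,z).round(4),"top@z",hit(t,pt,z).round(4))
for zl,zr in((.084,.084),(.071,.097),(.097,.071)):
    a,b=hit(w,(128,53),zl),hit(w,(343,92.5),zr); print(zl,a.round(4),b.round(4),np.linalg.norm((a-b)[:2]).round(4))
```

```text
b1 [0.4668 0.1775 0.1058] [0.0007 0.0007] wrist@z [0.4683 0.1762 0.11  ] top@z [0.4659 0.176  0.11  ]
b2 [ 0.492  -0.0938  0.105 ] [0.0006 0.0006] wrist@z [ 0.4933 -0.093   0.11  ] top@z [ 0.4908 -0.0931  0.11  ]
L [0.6111 0.166  0.0538] [0.0009 0.0009] wrist@z [0.6092 0.1567 0.08  ] top@z [0.604  0.1607 0.08  ]
R [ 0.5725 -0.054   0.0833] [0.0012 0.0012] wrist@z [ 0.5733 -0.0555  0.08  ] top@z [ 0.5724 -0.0531  0.08  ]
0.084 [0.6088 0.1552 0.084 ] [ 0.5732 -0.0548  0.084 ] 0.213
0.071 [0.6101 0.1601 0.071 ] [ 0.5731 -0.0528  0.097 ] 0.2161
0.097 [0.6074 0.1502 0.097 ] [ 0.5734 -0.0569  0.071 ] 0.2099
```

Request:
jog_arm:
  deltas: [-0.009,-0.04,0.02,0,0,0,1,-0.018,-0.08,0.05,0,0,0,1,-0.027,-0.12,0.08,0,0,0,1,-0.033,-0.15,0.11,0,0,0,1,-0.033,-0.1565,0.13,0,0,0,1,-0.033,-0.1565,0.15,0,0,0,1,-0.033,-0.1565,0.15,0,0,0,1,-0.033,-0.1565,0.15,0,0,0,1]

```text
time: 2.8
tool_pos: [0.4619, 0.1596, 0.1804]
tcp_rot: [3.141, -0.002, -0.001]
wrist_force: [0.9, -0.0, 0.4]
width: 0.999
grip_force: 0.0
```

Run:
```python
from h import *
s=readout.read_state(); print(s['tool_pos'],s['tcp_rot'],s['width'])
c=read_camera("wrist"); cv2.imwrite("pics/w2.png",c["color"]); np.save("w2.npy",c,allow_pickle=True)
print("cap pred",proj(c,(.4668,.1765,.11)).round(1))
g=cv2.cvtColor(c["color"],cv2.COLOR_BGR2GRAY); x,y=proj(c,(.4668,.1765,.11)).astype(int)
m=np.zeros_like(g);m[y-40:y+40,x-40:x+40]=255
for th in (190,210): print(th,blobs((g>th)&(m>0),100))
```

```text
[0.46188705 0.15959387 0.18035823] [ 3.14114225e+00 -2.11762214e-03 -8.16303791e-04] 0.9988268782989507
cap pred [254.3 215.6]
190 []
210 []
```

View pics/w2.png

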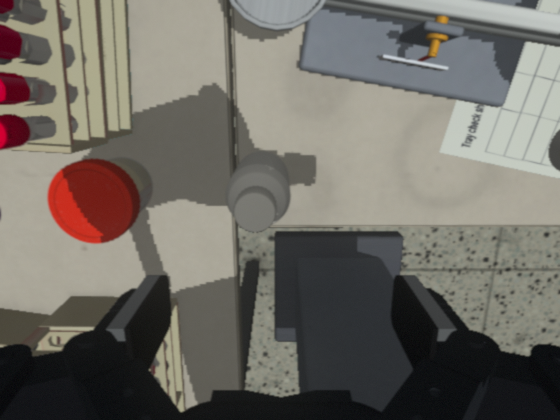

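The wrist view shows the b1 cap centred at (254,210), about 3 mm farther in x than predicted, with y agreeing. I'll go down around the cap.

Request:
jog_arm:
  deltas: [0.0075,-0.017,0,0,0,0,0.2,0.0075,-0.017,0.02,0,0,0,0.2,0.0075,-0.017,0.045,0,0,0,0.1,0.0075,-0.017,0.065,0,0,0,0.1,0.0075,-0.017,0.08,0,0,0,0.1,0.0075,-0.017,0.08,0,0,0,0.1]
  squeeze: 30

```text
time: 3.45
tool_pos: [0.4688, 0.1779, 0.0991]
tcp_rot: [3.141, -0.0, -0.003]
wrist_force: [-0.5, -0.4, 0.4]
width: 0.554
grip_force: 0.0
```

Run:
```python
from h import *
s=readout.read_state(); print(s['tool_pos'],s['width'])
c=read_camera("wrist"); cv2.imwrite("pics/w3.png",c["color"])
```

```text
[0.46883209 0.17785174 0.09911465] 0.5535007994855825
```

View pics/w3.png

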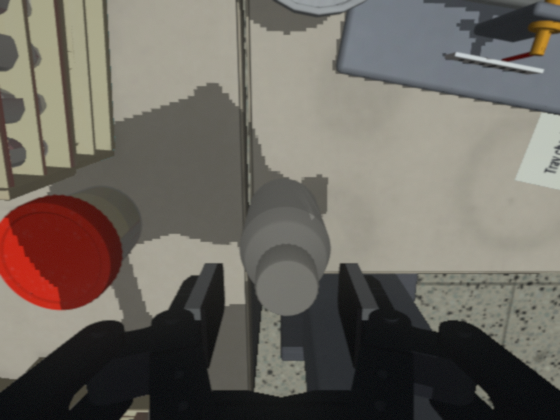

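Here the cap is at (287,282), while the tool axis at cap height projects to (282,289). I'll shift 3 mm in x and 2 mm in tool y, then close.

Request:
jog_arm:
  deltas: [0.003,0.002,0,0,0,0,0.1,0.003,0.002,0,0,0,0,-0.2,0.003,0.002,0,0,0,0,-0.35,0.003,0.002,0,0,0,0,-0.6,0.003,0.002,0,0,0,0,-0.6,0.003,0.002,0,0,0,0,-0.6,0.003,0.002,0,0,0,0,-0.6]
  squeeze: 35

```text
time: 4.2
tool_pos: [0.4734, 0.176, 0.1016]
tcp_rot: [-3.141, -0.001, -0.004]
wrist_force: [0.4, 0.0, 5.0]
width: 0.269
grip_force: 34.2
```

Request:
jog_arm:
  deltas: [0,0,-0.01,0,0,0,-0.6,0,0,-0.03,0,0,0,-0.6,0,0,-0.07,0,0,0,-0.6,0,0,-0.11,0,0,0,-0.6,0.03,0.004,-0.12,0,0,0,-0.6,0.07,0.008,-0.12,0,0,0,-0.6,0.09,0.01,-0.12,0,0,0,-0.6,0.09,0.01,-0.12,0,0,0,-0.6]

```text
time: 5.0
tool_pos: [0.5642, 0.1654, 0.22]
tcp_rot: [3.141, -0.001, 0.001]
wrist_force: [-0.4, -0.5, -2.8]
width: 0.265
grip_force: 34.5
```

Run:
```python
from h import *
s=readout.read_state(); print(s['tool_pos'],s['width'],s['wrist_force'],s['torque'])
c=read_camera("wrist"); t=read_camera("top"); np.save("w4.npy",c,allow_pickle=True)
for z in (.071,.084): print(proj(c,(.609,.161,z)).round(1),proj(c,(.572,-.054,z)).round(1))
a=c["color"]; 
cv2.imwrite("pics/w4.png",np.vstack([a[:300],cv2.resize(t["color"][178:268,170:310],(560,360),interpolation=cv2.INTER_CUBIC)[:290]]))
```

```text
[0.56415906 0.16536316 0.22001504] 0.26453562479464 [-0.4016974  -0.53064412 -2.82377942] [ 0.01770626 -0.01046514  0.01894138]
[287.8 136. ] [555.4 182.9]
[288.  137.7] [567.2 186.5]
```

View pics/w4.png

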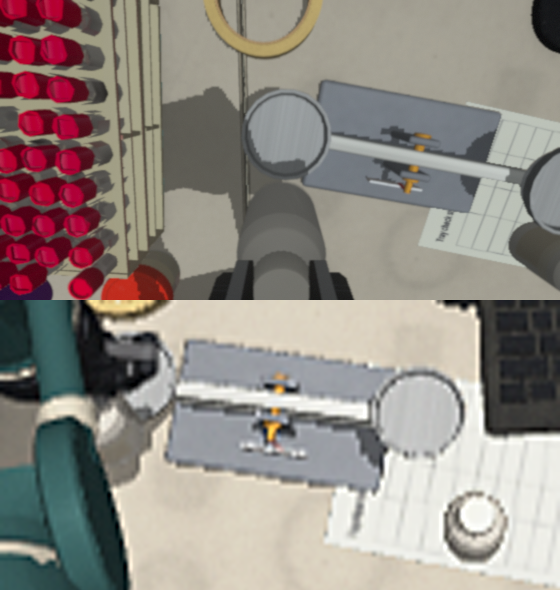

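Wrist view: the left pan is at (286,134), within 2 px of the prediction. I'll go over it and lower to just above the floor.

Request:
jog_arm:
  deltas: [0.02,0.002,0,0,0,0,-0.6,0.04,0.004,0,0,0,0,-0.6,0.047,0.004,0.01,0,0,0,-0.6,0.047,0.004,0.025,0,0,0,-0.6,0.047,0.004,0.04,0,0,0,-0.6,0.047,0.004,0.048,0,0,0,-0.6,0.047,0.004,0.05,0,0,0,-0.6,0.047,0.004,0.05,0,0,0,-0.6]

```text
time: 5.9
tool_pos: [0.6084, 0.1619, 0.1693]
tcp_rot: [3.141, 0.001, -0.003]
wrist_force: [0.5, 0.6, -1.4]
width: 0.27
grip_force: 34.5
```

Run:
```python
from h import *
s=readout.read_state(); print(s['tool_pos'],s['wrist_force'])
c=read_camera("wrist"); t=read_camera("scene")
u=proj(t,(.61,.16,.1)).astype(int);print(u)
cv2.imwrite("pics/w5.png",np.vstack([cv2.resize(c["color"],(400,300)),cv2.resize(t["color"][u[1]-40:u[1]+35,u[0]-50:u[0]+50],(400,300),interpolation=cv2.INTER_CUBIC)]))
```

```text
[0.60836325 0.16185306 0.16932837] [ 0.49196973  0.5902642  -1.36717844]
[216 213]
```

View pics/w5.png

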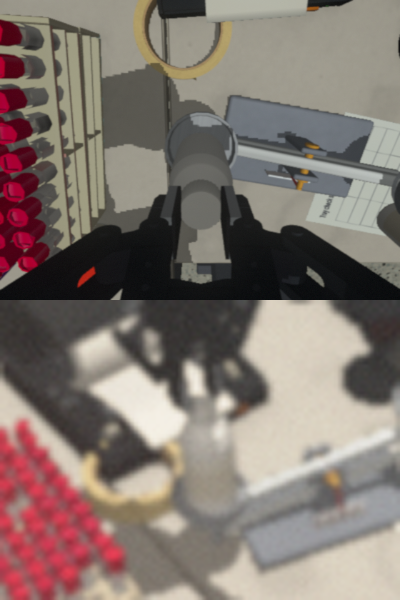

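The bottle is centred over the left pan (pan rim about (283,206) full scale, as predicted for x=0.611). I've one picture left to view, so I'll use numbers from here. Lowering gently now.

Request:
jog_arm:
  deltas: [0.002,0,0.002,0,0,0,-0.6,0.002,0,0.004,0,0,0,-0.6,0.002,0,0.005,0,0,0,-0.6,0.002,0,0.006,0,0,0,-0.6,0.002,0,0.006,0,0,0,-0.6]

```text
time: 6.5
tool_pos: [0.6112, 0.1618, 0.164]
tcp_rot: [3.142, 0.001, -0.0]
wrist_force: [-0.1, -0.5, -2.7]
width: 0.269
grip_force: 34.5
```

Request:
jog_arm:
  deltas: [0,0,0.001,0,0,0,-0.6,0,0,0.002,0,0,0,-0.6,0,0,0.002,0,0,0,-0.6]

```text
time: 6.8
tool_pos: [0.6116, 0.1618, 0.1626]
tcp_rot: [-3.142, -0.001, -0.001]
wrist_force: [0.2, -0.4, 0.1]
width: 0.27
grip_force: 34.7
```

Request:
jog_arm:
  deltas: [0,0,0.0005,0,0,0,-0.6,0,0,0.0005,0,0,0,-0.3,0,0,0.0005,0,0,0,-0.1,0,0,0.0005,0,0,0,0.2,0,0,0.0005,0,0,0,0.3,0,0,0,0,0,0,0.3,0,0,-0.03,0,0,0,0.3,0,0,-0.07,0,0,0,0.3]

```text
time: 7.6
tool_pos: [0.6091, 0.1614, 0.2295]
tcp_rot: [3.14, 0.001, -0.011]
wrist_force: [1.4, 0.4, 0.3]
width: 0.65
grip_force: 0.0
```

Request:
jog_arm:
  deltas: [-0.01,0.03,-0.02,0,0,0,0.3,-0.03,0.07,-0.02,0,0,0,0.3,-0.05,0.11,0,0,0,0,0.3,-0.075,0.155,0,0,0,0,0.3,-0.1,0.195,0,0,0,0,0.3,-0.116,0.235,0,0,0,0,0.3,-0.116,0.255,0,0,0,0,0.3,-0.116,0.255,0,0,0,0,0.3]

```text
time: 8.4
tool_pos: [0.4949, -0.0956, 0.2326]
tcp_rot: [3.141, -0.005, 0.001]
wrist_force: [-0.1, -0.2, -1.0]
width: 0.65
grip_force: 0.0
```

Run:
```python
from h import *
s=readout.read_state(); print(s['tool_pos'],s['width'],s['wrist_force'])
c=read_camera("wrist"); t=read_camera("top"); np.save("w6.npy",c,allow_pickle=True); cv2.imwrite("pics/w6.png",c["color"]); cv2.imwrite("pics/t6.png",t["color"])
print("b2 pred",proj(c,(.494,-.094,.11)).round(1), "b1 pred top",proj(t,(.6116,.1618,.171)).round(1))
g=cv2.cvtColor(t["color"],cv2.COLOR_BGR2GRAY); print("b1 cap top", blobs((g>215)[180:215,185:222],15))
g=cv2.cvtColor(c["color"],cv2.COLOR_BGR2GRAY); x,y=proj(c,(.494,-.094,.11)).astype(int)
C=cv2.HoughCircles(cv2.GaussianBlur(g,(5,5),0)[y-60:y+60,max(x-60,0):x+60],cv2.HOUGH_GRADIENT,1,10,param1=80,param2=14,minRadius=14,maxRadius=36)
print(None if C is None else C[0][:6]+[max(x-60,0),y-60,0])
print(g[y-40:y+40:4,x-44:x+44:4])
```

```text
[ 0.49493038 -0.09558029  0.2325569 ] 0.6499955478046615 [-0.12073415 -0.18343522 -0.96851116]
b2 pred [279.9 202.1] b1 pred top [196.  186.9]
b1 cap top [((np.int32(7), np.int32(5), np.int32(9), np.int32(9), np.int32(61)), array([10.9,  9.2])), ((np.int32(30), np.int32(19), np.int32(7), np.int32(3), np.int32(15)), array([33.1, 19.7]))]
[[278.5        174.5         22.89999962]
 [281.5        184.5         33.        ]
 [277.5        201.5         16.89999962]
 [270.5        189.5         20.5       ]]
[[189 183 185 188 187 186 134  84  89  90  90  91  90  90  88  89 177 177
  176 177 187 188]
 [188 174 187 187 188 184  86  89  98 101 101 102 100  99  92  91 120 189
  180 187 188 185]
 [188 166 188 187 188 166  92  99 102 103 106 107 104 102  99  95  96 188
  169 188 189 189]
 [189 164 189 188 188 110  97 102 111 113 113 113 112 113 104  99  94 171
  168 189 190 191]
 [188 172 189 188 187  94 101 110 112 112 113 112 112 112 111 106  95 156
  178 189 189 189]
 [186 182 188 189 179  95 107 109 109 104  93  94 103 110 109 110  99 113
  186 188 189 188]
 [188 185 178 163 134 101 106 107 
[... 568 characters left out ...]
2 172 198 198 185 143 155 153
  150 150 151 158]
 [157 157 157 158 158 157 157 153 187 195 195 196 197 193 151 157 155 154
  153 151 151 151]
 [157 157 156 158 158 156 156 156 156 158 184 184 165 156 157 157 155 154
  153 153 153 154]
 [157 158 157 157 156 157 156 156 156 156 156 156 158 157 156 157 156 154
  155 153 154 155]
 [157 157 156 156 156 155 156 156 156 156 156 156 156 156 157 158 157 156
  155 155 156 157]
 [157 157 156 156 156 156 156 156 157 156 156 157 156 156 156 157 157 158
  156 157 157 156]
 [155 156 156 155 156 157 156 157 156 156 158 156 156 155 155 156 155 157
  156 157 157 156]
 [149 147 147 148 148 148 148 147 146 148 148 147 148 148 146 146 148 146
  147 148 147 145]]
```

Request:
jog_arm:
  deltas: [0.0015,-0.002,0.03,0,0,0,0.2,0.0015,-0.002,0.07,0,0,0,0.1,0.0015,-0.002,0.105,0,0,0,0.1,0.0015,-0.002,0.125,0,0,0,0.1,0.0015,-0.002,0.1325,0,0,0,0.1,0.0015,-0.002,0.1325,0,0,0,0.1]

```text
time: 9.1
tool_pos: [0.4963, -0.0899, 0.0986]
tcp_rot: [-3.141, -0.003, 0.004]
wrist_force: [1.0, 1.0, 1.1]
width: 0.551
grip_force: 0.0
```

Run:
```python
from h import *
s=readout.read_state(); print(s['tool_pos'],s['width'],s['wrist_force'])
c=read_camera("wrist"); cv2.imwrite("pics/w7.png",c["color"])
T=R.from_rotvec(s["tcp_rot"]); ax=proj(c,s["tool_pos"]+T.apply([0,0,s["tool_pos"][2]-.11])); print("axis",ax.round(1))
g=cv2.cvtColor(c["color"],cv2.COLOR_BGR2GRAY); x,y=ax.astype(int)
print(x-48,y-48); print(g[y-48:y+48:4,x-48:x+48:4])
```

```text
[ 0.49632255 -0.08992979  0.09858174] 0.550545468154684 [1.04160726 1.03998166 1.11615779]
axis [282.8 288.8]
234 240
[[172 171 170  81  83  85  93  97  98  98  98  99 100  98 100  99  99  99
   99  97  97  95  87  84]
 [ 84 108 145  81  83  89  96  97  97  97  98  98  99  99  99 100 100  99
   97  97  97  96  94  84]
 [ 87 132 135  80  85  94  96  96  97  98  98  98  99  99  99  99  98  98
   98  96  96  96  95  89]
 [141 143 128  80  87  93  95  94  97  96  97  85  76  75  75  76  81  91
   98  96  97  95  95  92]
 [141 142 128  79  91  93  93  93  95  87  74  75  77  77  77  76  76  76
   75  95  96  93  93  92]
 [141 141 136  78  90  91  92  92  84  73  76  78  79  80  79  80  79  78
   76  73  93  93  92  92]
 [141 141 141  78  90  90  90  88  72  75  77  79  80  81  82  81  80  79
   78  76  72  91  92  90]
 [141 141 142  92  88  88  90  71  74  78  81  83  85  90  92  90  87  84
   80  78  76  86  88  88]
 [141 143 141 133  85  87  87  72  77  82  89 102 101 103 102 102 103 102
   90  81  77  76  88  88]
 [140 142 143 142  94  84  82  74  81  98 101 101 102 103 101 102 101 103
[... 742 characters left out ...]
51  50  51  50  52  52  65  99  99  98  98  99  98  98  99  99  99
   99  98  99 105 111 109]
 [ 45  44  45  45  44  46  45  44  79  98  99  99  99  99  99  99  99  98
  100  99  95 114 117 119]
 [ 43  42  44  43  44  44  44  44  46  71  99  98  98  98  97  98  98  97
   98  74  96 117 123 123]
 [ 44  43  43  44  43  43  43  45  43  45  47  79  94  98  98  98  95  81
   67  66  96 119 124 115]
 [ 44  42  44  43  43  44  44  43  42  43  43  46  45  44  46  50  65  65
   65  65  93 113 118 116]
 [ 41  43  43  44  43  43  42  43  42  43  44  44  43  44  45  49  65  65
   66  66  87 105 106 110]
 [ 41  42  41  42  42  43  43  44  44  43  45  44  44  43  44  47  64  64
   65  64  94 119 115 115]]
```

Request:
jog_arm:
  deltas: [-0.002,0.003,0,0,0,0,0.1,-0.002,0.003,0,0,0,0,-0.2,-0.002,0.003,0,0,0,0,-0.35,-0.002,0.003,0,0,0,0,-0.6,-0.002,0.003,0,0,0,0,-0.6,-0.002,0.003,0,0,0,0,-0.6,-0.002,0.003,0,0,0,0,-0.6]

```text
time: 9.85
tool_pos: [0.496, -0.0944, 0.101]
tcp_rot: [3.141, 0.0, 0.004]
wrist_force: [-0.4, 1.4, 5.8]
width: 0.269
grip_force: 34.3
```

Request:
jog_arm:
  deltas: [0,0,-0.01,0,0,0,-0.6,0,0,-0.03,0,0,0,-0.6,0,0,-0.07,0,0,0,-0.6,0,0,-0.11,0,0,0,-0.6,0.01,-0.015,-0.13,0,0,0,-0.6,0.03,-0.04,-0.13,0,0,0,-0.6,0.035,-0.04,-0.13,0,0,0,-0.6,0.035,-0.04,-0.13,0,0,0,-0.6]

```text
time: 10.65
tool_pos: [0.5299, -0.054, 0.2294]
tcp_rot: [3.141, 0.003, -0.002]
wrist_force: [-1.2, -0.2, -1.6]
width: 0.266
grip_force: 34.5
```

Run:
```python
from h import *
s=readout.read_state(); print(s['tool_pos'],s['width'],s['wrist_force'],s["tcp_rot"])
c=read_camera("wrist"); np.save("w8.npy",c,allow_pickle=True); cv2.imwrite("pics/w8.png",c["color"]); t=read_camera("top"); cv2.imwrite("pics/t8.png",t["color"])
p=(.574,-.054,.097); u=proj(c,p); e=proj(c,np.add(p,(0,.033,0))); r=np.linalg.norm(e-u); print("pred",u.round(1),r.round(1))
g=cv2.GaussianBlur(cv2.cvtColor(c["color"],cv2.COLOR_BGR2GRAY),(5,5),0)
x,y=u.astype(int); h=int(r)+30; y0=max(y-h,0);x0=max(x-h,0)
C=cv2.HoughCircles(g[y0:y+h,x0:x+h],cv2.HOUGH_GRADIENT,1,3,param1=100,param2=12,minRadius=int(r*.8),maxRadius=int(r*1.2))
print(None if C is None else (C[0][:8]+[x0,y0,0]).round(1))
```

```text
[ 0.52985109 -0.05397561  0.22944263] 0.26590328814169256 [-1.17374436 -0.19425879 -1.59470957] [ 3.14124159e+00  2.88107532e-03 -1.59452987e-03]
pred [282.3 138.9] 45.0
[[280.5 141.5  44.3]
 [270.5 142.5  53.4]
 [277.5 141.5  46.8]
 [277.5 145.5  45.7]
 [274.5 145.5  47.9]
 [281.5 137.5  37.7]
 [283.5 145.5  45.7]
 [274.5 149.5  51.2]]
```

Request:
jog_arm:
  deltas: [0.02,0,0,0,0,0,-0.6,0.0435,-0.0005,0,0,0,0,-0.6,0.0435,-0.0005,0.01,0,0,0,-0.6,0.0435,-0.0005,0.02,0,0,0,-0.6,0.0435,-0.0005,0.03,0,0,0,-0.6,0.0435,-0.0005,0.035,0,0,0,-0.6,0.0435,-0.0005,0.035,0,0,0,-0.6,0.0435,-0.0005,0.035,0,0,0,-0.6]

```text
time: 11.55
tool_pos: [0.573, -0.0537, 0.1946]
tcp_rot: [-3.142, -0.0, 0.0]
wrist_force: [0.2, 0.7, 0.1]
width: 0.266
grip_force: 34.4
```

Request:
jog_arm:
  deltas: [0,0,0.001,0,0,0,-0.6,0,0,0.002,0,0,0,-0.6,0,0,0.003,0,0,0,-0.6,0,0,0.004,0,0,0,-0.6,0,0,0.004,0,0,0,-0.6]

```text
time: 12.05
tool_pos: [0.5733, -0.0536, 0.1905]
tcp_rot: [-3.142, -0.001, 0.0]
wrist_force: [-0.6, -0.6, -0.5]
width: 0.265
grip_force: 34.4
```

Request:
jog_arm:
  deltas: [0,0,0.001,0,0,0,-0.6,0,0,0.002,0,0,0,-0.6,0,0,0.002,0,0,0,-0.6,0,0,0.002,0,0,0,-0.6]

```text
time: 12.45
tool_pos: [0.5733, -0.0537, 0.1886]
tcp_rot: [-3.142, -0.001, 0.0]
wrist_force: [-0.1, -0.2, -1.6]
width: 0.263
grip_force: 34.4
```

Request:
jog_arm:
  deltas: [0,0,0.001,0,0,0,-0.6,0,0,0.001,0,0,0,-0.6,0,0,0.001,0,0,0,-0.6]

```text
time: 12.75
tool_pos: [0.5737, -0.0537, 0.1881]
tcp_rot: [3.142, 0.001, 0.001]
wrist_force: [-0.2, 0.0, 0.2]
width: 0.266
grip_force: 34.7
```

Request:
jog_arm:
  deltas: [0,0,0.0005,0,0,0,-0.3,0,0,0.0005,0,0,0,-0.1,0,0,0.0005,0,0,0,0.2,0,0,0.0005,0,0,0,0.3,0,0,0,0,0,0,0.3,0,0,-0.02,0,0,0,0.3,0,0,-0.05,0,0,0,0.3,0,0,-0.08,0,0,0,0.3]

```text
time: 13.55
tool_pos: [0.5728, -0.0536, 0.2679]
tcp_rot: [-3.141, -0.001, 0.003]
wrist_force: [-0.2, 0.3, -0.1]
width: 0.649
grip_force: 0.0
```

Request:
jog_arm:
  deltas: [-0.02,0,-0.02,0,0,0,0.3,-0.05,-0.03,-0.03,0,0,0,0.3,-0.08,-0.07,-0.03,0,0,0,0.3,-0.1,-0.1,-0.03,0,0,0,0.3,-0.1,-0.1,-0.03,0,0,0,0.3,-0.1,-0.1,-0.03,0,0,0,0.3,-0.1,-0.1,-0.03,0,0,0,0.3,-0.1,-0.1,-0.03,0,0,0,0.3]

```text
time: 14.35
tool_pos: [0.4739, 0.0455, 0.2975]
tcp_rot: [3.141, -0.001, -0.0]
wrist_force: [0.5, 0.8, 0.3]
width: 0.649
grip_force: 0.0
```

Request:
jog_arm:
  deltas: [0,0,0,0,0,0,0.3,0,0,0,0,0,0,0.3,0,0,0,0,0,0,0.3,0,0,0,0,0,0,0.3,0,0,0,0,0,0,0.3,0,0,0,0,0,0,0.3,0,0,0,0,0,0,0.3,0,0,0,0,0,0,0.3]

```text
time: 15.15
tool_pos: [0.4733, 0.0463, 0.2977]
tcp_rot: [3.142, 0.001, 0.0]
wrist_force: [0.2, -0.9, -1.7]
width: 0.648
grip_force: 0.0
```

Run:
```python
from h import *
s=readout.read_state(); print(s['time'],s['tool_pos'],s['width'],s['wrist_force'])
c=read_camera("wrist"); t=read_camera("top"); v=read_camera("scene"); np.save("w9.npy",c,allow_pickle=True)
for n,x,y in(("L",.6105,.1615),("R",.5735,-.0535)):
    for f in(.061,.087): print(n,f,"cap wrist",proj(c,(x,y,f+.11)).round(1),"top",proj(t,(x,y,f+.11)).round(1),"scene",proj(v,(x,y,f+.11)).round(1))
a=c["color"]; 
b=cv2.resize(v["color"][150:270,170:330],(533,400),interpolation=cv2.INTER_CUBIC)
cv2.imwrite("pics/w9.png",np.hstack([cv2.resize(t["color"][165:260,175:300],(395,300),interpolation=cv2.INTER_CUBIC),cv2.resize(v["color"][170:260,185:305],(400,300),interpolation=cv2.INTER_CUBIC)]))
cv2.imwrite("pics/w9b.png",cv2.resize(a,(400,300)))
i=np.full((600,800,3),0,np.uint8); i[:300,:395]=cv2.imread("pics/w9.png")[:,:395]; i[:300,400:800]=cv2.imread("pics/w9.png")[:,395:]; i[300:,:400]=cv2.imread("pics/w9b.png")
o=cv2.imread("pics/w8.png"); i[300:,400:]=cv2.resize(o,(400,300)); cv2.imwrite("pics/m9.png",i)
```

```text
15.15 [0.47333345 0.04631363 0.29772743] 0.6475197363966682 [ 0.17660631 -0.89599752 -1.73889134]
L 0.061 cap wrist [104.8  -5.7] top [196.1 187.3] scene [214.5 198.6]
L 0.087 cap wrist [ 84.8 -17.4] top [194.3 184.8] scene [213.8 192.7]
R 0.061 cap wrist [430.3  56.3] top [274.3 198.4] scene [272.3 180.6]
R 0.087 cap wrist [446.5  51.9] top [274.2 196.2] scene [272.3 174.8]
```

View pics/m9.png

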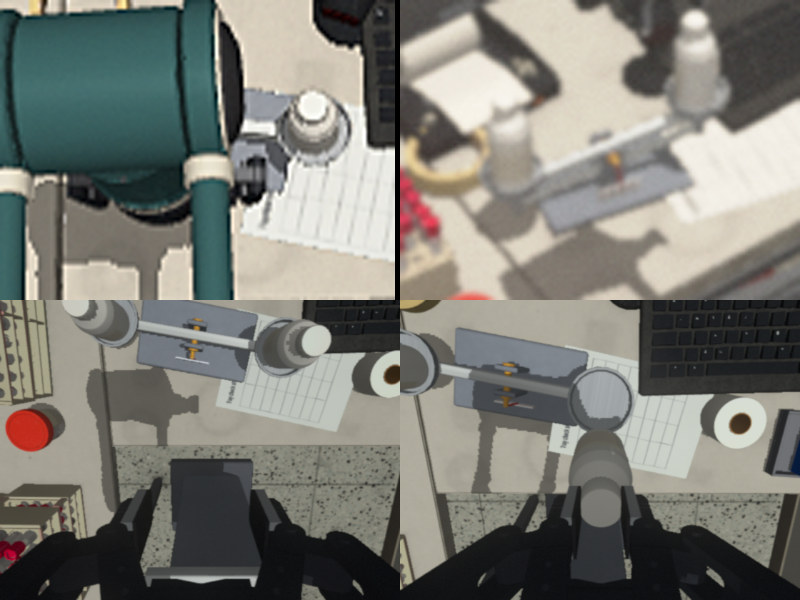

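The view shows both bottles upright in their pans, and the beam has settled with the left pan (b1) low: in the scene view the right cap is at row ≈175 (predicted 174.8 for up) and the left at ≈201 (198.6 for down). A quick numeric check while I move over b1.

Request:
jog_arm:
  deltas: [0.035,-0.03,0,0,0,0,0.3,0.07,-0.06,0,0,0,0,0.3,0.105,-0.09,0,0,0,0,0.3,0.13,-0.11,0.01,0,0,0,0.3,0.138,-0.1155,0.03,0,0,0,0.3,0.138,-0.1155,0.05,0,0,0,0.2,0.138,-0.1155,0.05,0,0,0,0.2,0.138,-0.1155,0.05,0,0,0,0.2]

```text
time: 16.1
tool_pos: [0.6109, 0.1618, 0.2473]
tcp_rot: [3.141, 0.001, -0.002]
wrist_force: [1.0, -0.1, 0.5]
width: 0.595
grip_force: 0.0
```

Run:
```python
from h import *
s=readout.read_state(); print(s['tool_pos'],s['width'])
c=read_camera("wrist"); t=read_camera("top"); cv2.imwrite("pics/w10.png",c["color"])
g=cv2.cvtColor(t["color"],cv2.COLOR_BGR2GRAY); print("R cap top",blobs((g>215)[185:215,262:288],15))
w8=np.load("w8.npy",allow_pickle=True).item()
for f in (.061,.087): print(f,"L cap",proj(c,(.6115,.162,f+.11)).round(1))
g=cv2.cvtColor(c["color"],cv2.COLOR_BGR2GRAY); x,y=proj(c,(.6115,.162,.171)).astype(int)
print(x-40,y-40); print(g[y-40:y+40:4,x-40:x+40:4])
```

```text
[0.6109216  0.16175988 0.24730438] 0.5949958442530022
R cap top [((np.int32(7), np.int32(9), np.int32(12), np.int32(13), np.int32(93)), array([12.7, 14.4])), ((np.int32(20), np.int32(11), np.int32(6), np.int32(19), np.int32(49)), array([23.6, 21.2]))]
0.061 L cap [281.9 219.3]
0.087 L cap [281.9 233.8]
241 179
[[ 75  73  77  81  77  80  82  83  87  93  92  90  90  84  82  80 117 143
  141  85]
 [ 76  69  80  80  76  81  90  93  94  95  96  96  95  94  91  82  85 144
  145  82]
 [ 76  66  77  79  79  90  93  95  97 102 102 102 100  96  94  91  82 142
  141  78]
 [ 77  79  72  76  88  91  95 105 105 105 107 107 107 106 100  94  91 122
  128 103]
 [ 79  83  62  80  91  98 104 105 105 107 106 106 107 107 104 102  91  92
   91 133]
 [ 80  71  64  85  92 103 105 105 106 107 105 105 106 106 104 103  98  88
   63 136]
 [ 80  69  80  87  98 102 103 103  85  82  81  83  81  96 103 103 101  88
  125 119]
 [ 84  69  96  86 100 100 100  80  85  88  91  90  86  84  89 102 101  92
  113 116]
 [ 85  72 110  86  99  99  82  88 109 111 112 110 111  99  82  97 131 102
  113 115]
 [ 87  62  78  83  96  
[... 212 characters left out ...]
 154 121
  105 105]
 [ 89  55  77 132 110  90 111 111 112 111 111 111 112 111 110 107 141 145
  144 144]
 [ 89  58  80  98 152 122 111 111 112 111 110 111 128 193 194 157 142 144
  142 143]
 [ 88  60  78  91 133 156 114 133 135 134 145 166 183 193 193 142 143 144
  144 142]
 [ 90  62  77  90  92 156 152 183 193 193 193 192 193 194 156 146 146 143
  146 144]
 [ 89  62  73  91 132 154 156 154 163 189 192 193 182 143 145 143 146 143
  143 143]
 [ 90  64  76  91 133 155 155 154 153 154 153 152 150 148 146 146 146 145
  146 144]
 [ 91  65  78  91  91 150 155 155 153 154 154 154 152 151 150 149 148 147
  147 147]
 [ 90  67  74  91  90 132 155 155 154 155 154 153 152 153 152 151 151 150
  150 151]]
```

Cap-size (≈38 px, the lower position), scene rows and the carried weights all agree that b1, in the left pan, is the heavy one. Its cap sits about 3 mm nearer in x. Going down to grasp it.

Request:
jog_arm:
  deltas: [-0.003,0,0.02,0,0,0,0.1,-0.003,0,0.045,0,0,0,0.1,-0.003,0,0.07,0,0,0,0.1,-0.003,0,0.083,0,0,0,0.1,-0.003,0,0.085,0,0,0,0.1,-0.003,0,0.085,0,0,0,0.1]

```text
time: 16.8
tool_pos: [0.6088, 0.1618, 0.1637]
tcp_rot: [-3.141, -0.0, -0.002]
wrist_force: [0.6, 0.4, 0.6]
width: 0.554
grip_force: 0.0
```

Run:
```python
from h import *
s=readout.read_state(); print(s['tool_pos'],s['width'],s['wrist_force'])
c=read_camera("wrist"); cv2.imwrite("pics/w11.png",c["color"])
T=R.from_rotvec(s["tcp_rot"]); ax=proj(c,s["tool_pos"]+T.apply([0,0,s["tool_pos"][2]-.171])); print("axis",ax.round(1))
g=cv2.cvtColor(c["color"],cv2.COLOR_BGR2GRAY); x,y=ax.astype(int)
print(x-48,y-48); print(g[y-48:y+48:4,x-48:x+48:4])
```

```text
[0.60881276 0.16183018 0.16366821] 0.553634923906505 [0.56009713 0.38355815 0.63519229]
axis [282.8 284. ]
234 235
[[ 73  71  84  87  91  98 104 102 103 105 104 105 105 104 103 105 104 104
  103 100  92  87  88 127]
 [106  59  85  89  97 102 101 104 103 105 105 105 104 105 104 104 103 103
  102 102  99  88  85 108]
 [111  69  86  92 101 101 103 102 103 104 104 105 106 105 103 103 103 104
  102 102 100  93  85  98]
 [107  72  86  96 101 101 101 102 103 100  81  78  77  78  80  95 102 101
  102 101 100  98  85  93]
 [103  74  88  98  99 100 101 100  82  79  80  80  81  81  81  79  78  95
  101 100  98  97  87  91]
 [107  72  87  97  98 100  99  79  79  82  82  84  83  84  83  81  79  78
   93  99  99  96  89 111]
 [109  62  89  96  97  97  82  78  82  85  85  86  87  87  86  84  83  81
   79  96  97  96  90 132]
 [111  51  86  94  96  94  78  83  85  90 100 106 108 108 105  95  87  83
   79  87  96  94  87 138]
 [116  50  80  93  94  80  81  86 103 109 109 109 109 108 108 109 108  92
   83  77  93  93 103 140]
 [118  51  67  91  92  77  84 107 107 109 109 109 109 109 109 110 108 108
  
[... 739 characters left out ...]
56  65  88  88  88  91 108 107 108 107 109 108 108 107 109 108 108
  108 147 149 151 149 149]
 [ 84  58  84  88  86  88  87  97 107 108 107 108 108 108 107 108 108 108
  146 149 148 149 148 149]
 [ 86  54  83  86  87  86  86  86  91 106 109 107 109 108 108 108 121 148
  148 148 148 145 148 149]
 [ 85  58  81  87  87  87  85  86  86  88 121 138 129 131 141 146 146 147
  146 147 147 147 146 148]
 [ 86  59  60  86  87  87  87  87  87  87  87 149 146 146 145 144 143 143
  143 143 145 148 146 147]
 [ 87  63  57  86  87  87  88  86  87  85  87 146 143 144 143 142 142 141
  143 142 143 142 144 146]
 [ 86  64  52  85  87  88  87  85  85  85  86 142 140 141 145 143 145 144
  144 143 141 140 142 143]]
```

Request:
jog_arm:
  deltas: [-0.001,0,0,0,0,0,0.1,-0.001,0,0,0,0,0,-0.2,-0.001,0,0,0,0,0,-0.35,-0.001,0,0,0,0,0,-0.6,-0.001,0,0,0,0,0,-0.6,-0.001,0,0,0,0,0,-0.6,-0.001,0,0,0,0,0,-0.6]
  squeeze: 40

```text
time: 17.55
tool_pos: [0.6079, 0.1619, 0.1636]
tcp_rot: [-3.141, -0.001, -0.002]
wrist_force: [0.6, -1.3, 5.4]
width: 0.256
grip_force: 39.4
```

Request:
jog_arm:
  deltas: [0,0,-0.005,0,0,0,-0.6,0,0,-0.015,0,0,0,-0.6,0,0,-0.04,0,0,0,-0.6,0,0,-0.08,0,0,0,-0.6,0,0,-0.11,0,0,0,-0.6,-0.01,0,-0.12,0,0,0,-0.6,-0.03,0,-0.12,0,0,0,-0.6,-0.06,0,-0.12,0,0,0,-0.6]

```text
time: 18.35
tool_pos: [0.5464, 0.1617, 0.2816]
tcp_rot: [3.141, -0.0, -0.002]
wrist_force: [0.8, 0.0, -2.6]
width: 0.25
grip_force: 39.4
```

Run:
```python
from h import *
s=readout.read_state(); print(s['tool_pos'],s['width'],s['wrist_force'])
t=read_camera("top"); cv2.imwrite("pics/t12.png",t["color"]); v=read_camera("scene"); cv2.imwrite("pics/s12.png",v["color"])
g=cv2.cvtColor(t["color"],cv2.COLOR_BGR2GRAY); print("R cap top",blobs((g>222)[185:215,262:288],15))
# pocket and block from first top picture (arm was clear)
im=cv2.imread("pics/top0.png"); hsv=cv2.cvtColor(im,cv2.COLOR_BGR2HSV)
b=cv2.inRange(hsv,(100,150,80),(125,255,255)); b[:,:350]=0;b[:,420:]=0;b[:200]=0
cs,_=cv2.findContours(b,cv2.RETR_EXTERNAL,cv2.CHAIN_APPROX_NONE); k=max(cs,key=cv2.contourArea)
print("block",cv2.minAreaRect(k)); print("centre",hit(t,cv2.minAreaRect(k)[0],.028).round(4))
hole=cv2.bitwise_and(cv2.drawContours(np.zeros_like(b),[k],-1,255,-1),255-b); hole=cv2.erode(hole,np.ones((2,2)))
for st,ce in blobs(hole>0,20): print("hole",st,ce,hit(t,ce,.028).round(4),hit(t,ce,.004).round(4))
```

```text
[0.54635391 0.16167863 0.28163802] 0.24977137957572088 [ 0.80698399  0.04355453 -2.62256874]
R cap top [((np.int32(8), np.int32(11), np.int32(9), np.int32(9), np.int32(61)), array([11.5, 15. ])), ((np.int32(19), np.int32(12), np.int32(7), np.int32(18), np.int32(46)), array([23.5, 19.3])), ((np.int32(12), np.int32(16), np.int32(7), np.int32(7), np.int32(15)), array([16. , 20.1]))]
block ((387.4913024902344, 231.2079620361328), (40.13184356689453, 27.184743881225586), 2.385944366455078)
centre [ 0.4957 -0.3953  0.028 ]
hole (np.int32(380), np.int32(225), np.int32(16), np.int32(15), np.int32(185)) [387.8 231.8] [ 0.4939 -0.3961  0.028 ] [ 0.4974 -0.4025  0.004 ]
```

b1 is lifted. Carrying it toward the tray, keeping clear of b2, to a viewing pose just short of the pocket.

Request:
jog_arm:
  deltas: [-0.015,0.03,0,0,0,0,-0.6,-0.035,0.07,0,0,0,0,-0.6,-0.055,0.11,0,0,0,0,-0.6,-0.075,0.15,0,0,0,0,-0.6,-0.09,0.19,0,0,0,0,-0.6,-0.09,0.23,0,0,0,0,-0.6,-0.09,0.27,0,0,0,0,-0.6,-0.09,0.31,0,0,0,0,-0.6]

```text
time: 19.25
tool_pos: [0.4563, -0.1494, 0.2816]
tcp_rot: [-3.141, -0.001, 0.002]
wrist_force: [0.0, 0.0, -1.9]
width: 0.255
grip_force: 39.7
```

Request:
jog_arm:
  deltas: [-0.005,0.04,0,0,0,0,-0.6,-0.01,0.08,0,0,0,0,-0.6,-0.02,0.12,0,0,0,0,-0.6,-0.025,0.16,0,0,0,0,-0.6,-0.027,0.2,0,0,0,0,-0.6,-0.027,0.235,0.01,0,0,0,-0.6,-0.027,0.245,0.02,0,0,0,-0.6,-0.027,0.245,0.02,0,0,0,-0.6]

```text
time: 20.05
tool_pos: [0.4289, -0.393, 0.2591]
tcp_rot: [-3.137, 0.003, 0.007]
wrist_force: [-0.6, 0.5, -2.6]
width: 0.254
grip_force: 39.8
```

```bash
cat > hole.py <<'E'
from h import *
s=readout.read_state(); print(s['tool_pos'],s['tcp_rot'],s['width'],s['wrist_force'])
c=read_camera("wrist"); cv2.imwrite("pics/w13.png",c["color"]); im=c["color"]
hsv=cv2.cvtColor(im,cv2.COLOR_BGR2HSV); b=cv2.inRange(hsv,(100,120,40),(125,255,255))
cs,_=cv2.findContours(b,cv2.RETR_EXTERNAL,cv2.CHAIN_APPROX_NONE); k=max(cs,key=cv2.contourArea)
r=cv2.minAreaRect(k); print("block",np.round(r[0],1),np.round(r[1],1),r[2])
print("corners",[hit(c,p,.028)[:2].round(4) for p in cv2.boxPoints(r)],"ctr",hit(c,r[0],.028).round(4))
cs,hi=cv2.findContours(b,cv2.RETR_CCOMP,cv2.CHAIN_APPROX_NONE)
for q,h in zip(cs,hi[0]):
    if h[3]>=0 and cv2.contourArea(q)>300:
        e=cv2.fitEllipse(q); print("hole",np.round(e[0],1),np.round(e[1],1),cv2.boundingRect(q),hit(c,e[0],.028).round(4))
print("pred",proj(c,(.498,-.396,.028)).round(1))
E
python3 hole.py
```

```text
[ 0.4288768  -0.39304284  0.25906669] [-3.13712106e+00  2.73385160e-03  6.68138973e-03] 0.2540077726750372 [-0.60507327  0.48173393 -2.58033868]
block [284.5  98.9] [129.5  91.8] 3.945185899734497
corners [array([ 0.4605, -0.3273]), array([ 0.5445, -0.3374]), array([ 0.5367, -0.4575]), array([ 0.4517, -0.4559])] ctr [ 0.4998 -0.3945  0.028 ]
hole [284.9  99.3] [52.1 54.2] (259, 72, 53, 55) [ 0.4994 -0.3948  0.028 ]
pred [286.1 100.9]
```

The pocket mouth is at pixel (285,99), which gives (0.4994,-0.3948). This fits the block centre and the top view. Moving above it with the bottle bottom at about 37 mm.

Request:
jog_arm:
  deltas: [0.025,0.001,0.01,0,0,0,-0.6,0.05,0.002,0.03,0,0,0,-0.6,0.071,0.002,0.055,0,0,0,-0.6,0.071,0.002,0.08,0,0,0,-0.6,0.071,0.002,0.1,0,0,0,-0.6,0.071,0.002,0.115,0,0,0,-0.6,0.071,0.002,0.119,0,0,0,-0.6,0.071,0.002,0.119,0,0,0,-0.6]

```text
time: 20.9
tool_pos: [0.5014, -0.3943, 0.1435]
tcp_rot: [-3.141, -0.002, 0.001]
wrist_force: [0.3, 0.5, -2.4]
width: 0.255
grip_force: 39.8
```

Run:
```python
from h import *
s=readout.read_state(); print(s['tool_pos'],s['tcp_rot'],s['wrist_force'])
c=read_camera("wrist"); cv2.imwrite("pics/w14.png",c["color"])
hsv=cv2.cvtColor(c["color"],cv2.COLOR_BGR2HSV); b=cv2.inRange(hsv,(100,120,25),(125,255,255))
k=[("hole",.500,-.395,.028,.0278)]
th=np.linspace(0,2*np.pi,13)[:-1]
print("mouth pred", [tuple(proj(c,(.5+.0278*np.cos(a),-.395+.0278*np.sin(a),.028)).round(0).astype(int)) for a in th])
for v in range(120,300,8):
    x=np.where(b[v])[0]; x=x[(x>150)&(x<420)]
    if len(x):
        j=np.split(x,np.where(np.diff(x)>3)[0]+1); print(v,[(int(q[0]),int(q[-1])) for q in j if len(q)>2])
g=cv2.cvtColor(c["color"],cv2.COLOR_BGR2GRAY); print(g[200:330:8,200:368:8])
```

```text
[ 0.50139013 -0.39426734  0.14346671] [-3.14080713e+00 -1.70121072e-03  1.07212396e-03] [ 0.30012218  0.47943079 -2.39333562]
mouth pred [(np.int64(283), np.int64(167)), (np.int64(264), np.int64(172)), (np.int64(250), np.int64(186)), (np.int64(245), np.int64(205)), (np.int64(250), np.int64(223)), (np.int64(264), np.int64(236)), (np.int64(283), np.int64(241)), (np.int64(302), np.int64(236)), (np.int64(316), np.int64(223)), (np.int64(322), np.int64(205)), (np.int64(317), np.int64(186)), (np.int64(303), np.int64(172))]
144 [(203, 255)]
152 [(202, 368)]
160 [(202, 374)]
168 [(202, 373)]
176 [(202, 267), (303, 372)]
184 [(202, 257), (313, 371)]
192 [(202, 252), (317, 369)]
200 [(202, 249), (318, 368)]
208 [(202, 246), (316, 367)]
216 [(202, 244), (318, 366)]
224 [(202, 241), (320, 365)]
232 [(202, 238), (322, 364)]
240 [(202, 237), (325, 363)]
248 [(202, 236), (326, 362)]
256 [(217, 237), (325, 361)]
264 [(345, 359)]
[[ 76  55  54  55  55  54  50 101 104 106 107 108 107 104  90  62  97  97
   97  98  97]
 [ 76  56  54  55  54  55  89 103 106 111 117 114 109 106 101  58  96  97
   96  97  
[... 639 characters left out ...]
7 150 111  81  49 128 143 143 144 142 143 142  35  81 105 111
  197 198 197]
 [198 197 145  37  68  82  36 139 144 144 143 143 142 142  33  81  82  38
   55 196 198]
 [ 93 135  39  37  80  81  35 138 143 144 143 143 143 143  35  81  81  37
   38 144 145]
 [ 92 120  35  34  79  80  32 137 143 144 142 143 142 143  35  77  82  39
   36 150 151]
 [ 93  40  31  34  99  97  34 162 142 142 142 142 142 157  33  63 101  50
   37  37 151]
 [ 34  30  31  33  35 106  33 156 164 160 146 146 169 168  34  77  35  32
   35  35  35]
 [ 29  29  29  29  31  31  33 157 161 140 158 167 165 162  34  36  34  33
   34  34  33]
 [ 28  29  26  31  30  31  33 158 168 144 163 165 157 150  35  34  33  32
   32  32  32]]
```

The mouth edges show the pocket about 2 mm toward -x and 2 mm toward -y of the bottle axis. Correcting that and feeling downward.

Request:
jog_arm:
  deltas: [-0.002,0.002,0,0,0,0,-0.6,-0.002,0.002,0.004,0,0,0,-0.6,-0.002,0.002,0.008,0,0,0,-0.6,-0.002,0.002,0.01,0,0,0,-0.6,-0.002,0.002,0.01,0,0,0,-0.6]

```text
time: 21.45
tool_pos: [0.4991, -0.397, 0.133]
tcp_rot: [-3.141, -0.0, 0.001]
wrist_force: [-0.1, 0.4, -3.0]
width: 0.252
grip_force: 39.8
```

Request:
jog_arm:
  deltas: [0,0,0.001,0,0,0,-0.6,0,0,0.002,0,0,0,-0.6,0,0,0.003,0,0,0,-0.6,0,0,0.004,0,0,0,-0.6,0,0,0.004,0,0,0,-0.6]

```text
time: 21.95
tool_pos: [0.4994, -0.3971, 0.1294]
tcp_rot: [-3.141, -0.001, 0.0]
wrist_force: [-0.6, -0.2, -2.3]
width: 0.26
grip_force: 39.8
```

Request:
jog_arm:
  deltas: [0,0,0.001,0,0,0,-0.6,0,0,0.002,0,0,0,-0.6,0,0,0.003,0,0,0,-0.6,0,0,0.003,0,0,0,-0.6]

```text
time: 22.35
tool_pos: [0.4994, -0.3971, 0.1264]
tcp_rot: [-3.141, -0.001, 0.0]
wrist_force: [-0.4, -0.8, -2.1]
width: 0.258
grip_force: 39.8
```

Request:
jog_arm:
  deltas: [0,0,0.001,0,0,0,-0.6,0,0,0.002,0,0,0,-0.6,0,0,0.003,0,0,0,-0.6,0,0,0.004,0,0,0,-0.6,0,0,0.005,0,0,0,-0.6,0,0,0.005,0,0,0,-0.6]

```text
time: 22.95
tool_pos: [0.4994, -0.3971, 0.1214]
tcp_rot: [-3.141, -0.001, 0.0]
wrist_force: [-0.6, 0.5, -2.0]
width: 0.252
grip_force: 39.8
```

Request:
jog_arm:
  deltas: [0,0,0.002,0,0,0,-0.6,0,0,0.004,0,0,0,-0.6,0,0,0.006,0,0,0,-0.6,0,0,0.008,0,0,0,-0.6,0,0,0.01,0,0,0,-0.6,0,0,0.012,0,0,0,-0.6,0,0,0.012,0,0,0,-0.6]

```text
time: 23.65
tool_pos: [0.4993, -0.397, 0.1092]
tcp_rot: [-3.141, -0.001, 0.001]
wrist_force: [-0.1, -0.1, -2.1]
width: 0.254
grip_force: 39.8
```

Request:
jog_arm:
  deltas: [0,0,0.001,0,0,0,-0.6,0,0,0.002,0,0,0,-0.6,0,0,0.003,0,0,0,-0.6,0,0,0.003,0,0,0,-0.6]

```text
time: 24.05
tool_pos: [0.4998, -0.3975, 0.1072]
tcp_rot: [3.141, 0.0, 0.001]
wrist_force: [-0.2, -0.1, -0.4]
width: 0.257
grip_force: 40.4
```

Request:
jog_arm:
  deltas: [0,0,0.0005,0,0,0,-0.6,0,0,0.001,0,0,0,-0.6,0,0,0.001,0,0,0,-0.6]

```text
time: 24.35
tool_pos: [0.5002, -0.3978, 0.1071]
tcp_rot: [3.14, 0.001, 0.002]
wrist_force: [-1.0, 0.0, 4.7]
width: 0.257
grip_force: 41.4
```

Firm contact with the floor at the expected height (TCP ≈0.107, so the bottle bottom is at ≈4.5 mm). Releasing and retreating.

Request:
jog_arm:
  deltas: [0,0,0,0,0,0,-0.3,0,0,0,0,0,0,-0.1,0,0,0,0,0,0,0.2,0,0,0,0,0,0,0.3,0,0,0,0,0,0,0.3,0,0,-0.02,0,0,0,0.3,0,0,-0.06,0,0,0,0.3,0,0,-0.1,0,0,0,0.3]

```text
time: 25.15
tool_pos: [0.4987, -0.3965, 0.2053]
tcp_rot: [-3.14, -0.001, 0.004]
wrist_force: [0.2, 0.2, 0.1]
width: 0.649
grip_force: 0.0
```

Request:
jog_arm:
  deltas: [-0.02,0.01,-0.03,0,0,0,0.3,-0.04,0.03,-0.05,0,0,0,0.3,-0.07,0.06,-0.05,0,0,0,0.3,-0.09,0.1,-0.05,0,0,0,0.3,-0.1,0.13,-0.05,0,0,0,0.3,-0.1,0.15,-0.05,0,0,0,0.3,-0.1,0.15,-0.05,0,0,0,0.3,-0.1,0.15,-0.05,0,0,0,0.3]

```text
time: 25.95
tool_pos: [0.3994, -0.547, 0.2552]
tcp_rot: [-3.14, 0.001, 0.0]
wrist_force: [-0.8, 0.2, 0.1]
width: 0.648
grip_force: 0.0
```

Run:
```python
from h import *
s=readout.read_state(); print(s['time'],s['tool_pos'],s['width'],s['wrist_force'])
w=read_camera("wrist");t=read_camera("top"); v=read_camera("scene")
for n,c in(("w",w),("t",t),("s",v)): cv2.imwrite(f"pics/f_{n}.png",c["color"])
for n,z in(("seated",.114),("on block",.138)): print(n,"wrist",proj(w,(.498,-.397,z)).round(1),"top",proj(t,(.498,-.397,z)).round(1))
for n,c,th,r in(("wrist",w,150,28),("top",t,215,9)):
    x,y=proj(c,(.498,-.397,.114)).astype(int); g=cv2.cvtColor(c["color"],cv2.COLOR_BGR2GRAY)[max(0,y-r):y+r,max(0,x-r):x+r]
    print(n,(x-r,y-r),blobs(g>th,20))
g=cv2.cvtColor(t["color"],cv2.COLOR_BGR2GRAY); print("R cap top",blobs((g>222)[185:215,262:288],15), proj(t,(.572,-.0535,.171)).round(1))
a=cv2.imread("pics/top0.png"); d=cv2.absdiff(a,t["color"]).max(2)
for n,p in(("roll",(331,218)),("orange",(437,227)),("red",(157,247))): print(n,"changed px",int((d[p[1]-12:p[1]+12,p[0]-12:p[0]+12]>60).sum()))
```

```text
25.95 [ 0.39938019 -0.54701042  0.25516814] 0.6480156069713996 [-0.77441116  0.21598432  0.13969947]
seated wrist [72.6 60.3] top [395.6 225.8]
on block wrist [53.  56.9] top [398.  224.4]
wrist (np.int64(44), np.int64(32)) [((np.int32(12), np.int32(6), np.int32(44), np.int32(42), np.int32(1220)), array([31.7, 25.9])), ((np.int32(36), np.int32(45), np.int32(20), np.int32(11), np.int32(110)), array([48., 52.]))]
top (np.int64(386), np.int64(216)) [((np.int32(6), np.int32(7), np.int32(8), np.int32(8), np.int32(54)), array([ 9.7, 10.6]))]
R cap top [((np.int32(8), np.int32(11), np.int32(8), np.int32(9), np.int32(55)), array([11.6, 15.3])), ((np.int32(23), np.int32(20), np.int32(3), np.int32(10), np.int32(18)), array([24.4, 25.6]))] [274.3 199. ]
roll changed px 0
orange changed px 0
red changed px 0
```

Run:
```python
import cv2,numpy as np
from h import blobs
old=cv2.resize(cv2.imread("pics/w9.png")[:,395:],(120,90),interpolation=cv2.INTER_AREA)
A=cv2.cvtColor(old,cv2.COLOR_BGR2GRAY).astype(np.float32)
for f in("s12","f_s"):
    B=cv2.cvtColor(cv2.imread(f"pics/{f}.png")[170:260,185:305],cv2.COLOR_BGR2GRAY).astype(np.float32)
    tpl=A[2:26,80:100]; m=cv2.matchTemplate(B[:45,65:115],tpl,cv2.TM_CCOEFF_NORMED); _,sc,_,loc=cv2.minMaxLoc(m)
    print(f,"right bottle moved (dx,dy) px",(loc[0]+65-80,loc[1]-2),round(sc,3))
```

```text
s12 right bottle moved (dx,dy) px (0, 6) 0.981
f_s right bottle moved (dx,dy) px (0, 6) 0.981
```

The right bottle stood 26 mm high until b1 was removed, so b1 was the side that dropped. b1 is seated, b2 stands in its pan, and the bystanders haven't moved.

```bash
python3 -c "
from workcell import finish_job
print(finish_job())"
```

```text
the job is handed in; nothing more can be done
None
```

The heavier bottle (left pan) is seated down in the blue block's pocket, the lighter one stands in the right pan, the cups and roll were not disturbed, and the job was handed in at about 26 s; no verdict came back.

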